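# Register a printing block against the sprung plunger

### The arm

A 6-joint arm with a two-finger parallel gripper is mounted at the origin on a cart in front of the work surface, level with it; the furniture and walls round the work are solid. World frame = base frame: x ahead of the robot, y to its left, z up, the work surface at z = 0. Lengths are in mm, angles in rad, forces in N, time in s.
With the tool pointing down it reaches from about 300 to 850 mm from the base axis. Payload 4.2 kg.
Tool frame: the origin (TCP) lies midway between the tips of the shut fingers; the grasp point (between the pads) lies 19 mm behind it (grip_depth is the z of the grasp point in the tool frame, in mm); z points along the fingers, y is the direction in which the jaws open and shut (so a half turn about z gives the same grasp; the last joint's range is limited). The gripper opens to 91 mm and grips with 3 to 60 N. Pads are 32 mm wide; open, the fingers measure 118 mm over their backs; the gripper's body (76 mm by 178 mm) begins 60 mm behind the grasp point.
Start: joints at [-1.352, 0.32, 1.565, -0, 1.257, -0.02], TCP at [136.011, -558.699, 213.976] pointing down, gripper open.
Joint ranges: [-3.11, 3.11], [-0.84, 2.01], [0.21, 2.61], [-1.34, 4.49], [0.05, 2.63], [-2.56, 2.56]. Speed limits (rad/s): [2.57, 2.57, 3.14, 3.14, 3.14, 3.14].

### API

Orientations are given as a rotation vector (axis times angle).
In Python, from plant import * gives the robot as it stands. The module is installed in compiled form; this text tells all that it offers.
- The arm moves only by the tool jog_arm, never from a script. Its argument "series" is a list of rows, each a list of 7 numbers: the turn, a rotation vector about the tool's x, y, z in rad, then the shift along the tool's x, y, z in cm, then the finger opening in cm, from 0 to 9.12. A call has 1 to 20 rows; each row shifts and turns the commanded pose from where the row before left it, along the tool's axes as they then stand; what a row does not reach is not made up. A row lasts 1/12 s, in which the tool goes at most 41.7 mm and 7.16 degrees, less where a joint would pass 70% of its speed; a pose out of reach is approached as far as the arm can. A call with a gripper value outside its range is refused whole. The fingers move at their own pace and stop on an object; "force" is the grip in N (left out, the last holds). Time passes only in rows, so rows that do not move let the fingers close. It gives the time, the measured TCP pose, the force and the opening at its end, in the units of the state.
- get_obs(): the state, without advancing time (a new reading comes with each control period).
- capture(name): name is "side" or "top"; returns the picture (480x640x3 uint8, red, green, blue); there is no depth.
- camera_params(name): a dict with "fx", "fy", "cx", "cy" (pixels), "k1" (the pictures are not rectified: a ray, as slopes to the right and down, at radius r is drawn at 1 + k1 r^2 times it, then the intrinsics apply), "origin" and "attitude" of the camera in the world. Camera axes: x right, y down, z forward; pixel columns grow to the right and rows downward; lengths in mm; the calibration is good to about 2 mm. A picture is of the moment at which its call begins. camera_params takes no time and is no camera call.
- hand_in(): hands the job in, once; it reports no verdict.
The state is a dict: "clock": time; "joint_positions": joint angles; "qvel": joint speeds; "effort": joint torques, N m; "eef_pos": TCP position; "tcp_rot": TCP orientation; "wrist_force": force on the tool from outside, world axes, zero at the start; "ft_torque": the same for the moment, N m; "grip_width": opening from 0.0 (shut) to 1.0 (fully open).
Only numpy, scipy, OpenCV 4.12 (cv2) and the standard library are available. Lean on these libraries where they do the work, as an engineer would, in place of code of your own. Each camera call takes 0.05 s, during which the arm holds its last target. There are 200 camera calls.

### The job

Slide the carriage along its rail from the middle to the station that has the register head (the grey bracket with the sprung plunger between two fixed stops, not the plain fence) until its detent clicks in. There, slide the lino block forward along the carriage deck, pressing the sprung plunger in until the block meets both fixed stops without slamming into them, and finish holding it there: the program ends with the gripper still pressing the block lightly but positively against the stops, block flat on the deck, carriage still in its detent, bystanders left alone.

Things in the scene. Friction and masses are not known exactly. Their poses are not given: they have to be found in the camera images.
- bed: Aluminium base plate, 210 (x) x 360 (y) x 12 mm, fixed to the table, with a steel rail along its own y. Origin on its underside below the rail's middle; its x points away from the robot (position, yaw vary). At y = +110 and -110 mm in its frame stand the register head and the plain fence; which is where varies.
- carriage (a joint): Carriage position along the bed's y, m: 0 (start) in the middle; detents at -0.11, 0, +0.11 (one outer one is the register head's station), end stops at +-0.133. At each detent a sprung ball draws the carriage in from about 3 mm either side; about 5 N along the rail moves it out; between them it slides with about 1 N and stays where left.
- carriage_deck (a point): Point on the carriage deck's top face over the rail, 36 mm above the table; moves with the carriage, axes as the bed's. The deck spans x = -112 to +50 mm of it, 80 mm wide. Two guides, 6 wide and 8 mm high, run along x, 58 mm apart inside, 70 mm outside; a 6 mm high lip lies at x = -66 mm.
- carriage_knob (a point): Centre of the top of the carriage's upright black knob, 74 mm above the table: a post 16 mm in diameter, 38 mm high above the deck, at x = -95 mm (towards the robot) of carriage_deck. The carriage can be moved by it.
- block: Loose printing block, wood with a brown lino top: 80 (x) x 55 (y) x 45 mm high, about 0.18 kg, on the slick deck (friction about 0.15) between the guides with 1.5 mm play each side. Origin at the centre of its underside; its x points along the deck to the head. It starts with its centre at x = -20 to -7 mm of carriage_deck; against the stops it is at +15 mm.
- head: Register head on the bed: grey bracket 64 mm wide, top 71 mm above the table, with a steel plunger between two stop bosses pointing to -x (the robot). Origin at the centre of its foot, 12 mm above the table, 85 mm beyond (+x) the rail. Axes parallel to the bed's; the carriage must stand on its y = 0. The other station's fence is a thin plain plate.
- stops: The head's two fixed stop bosses (steel, 13 mm diameter). Frame the same as head; their faces lie at x = -30 mm, y = +-19.5 mm, z = 46 mm in it (58 mm above the table).
- plunger (a joint): How far the sprung plunger is pressed in, m: 0 out, 0.014 when its tip is level with the stop faces (block on the stops). Its spring pushes back with 3 N at 0, rising to 6.5 N at 0.014, and drives the block back if it is let go.
- plunger_tip (a point): Tip of the 10 mm thick plunger; moves with it. When out, it stands 14 mm in front of the stop faces.
- yellow_bottle: Bystander: small yellow bottle, 29 mm wide, 73 mm high, standing loose on the bed's plate between the head and the fence. Origin at the centre of its underside.
- brayer: Bystander: rubber brayer, 151 x 118 x 38 mm, loose on the table at the front left.
- tube: Bystander: squeezed paint tube, 38 x 136 x 27 mm, loose at the left.
- small_cup: Bystander: small white lidded cup, 56 mm wide, 44 mm high, loose at the right.
- jar: Bystander: white paint jar, 70 mm wide, 83 mm high, loose at the right.
Mind the look-alikes: they are no part of the job. Several things have the shape of the block; the one meant has the colours described above.

How it is judged:
By the outcome, as a careful person would: the job done as asked, in the order asked, and still so for the second after the job is handed in, while the arm keeps its last pose, push and grip.
It also fails if it takes over 64 s, if anything falls off the work surface, if the arm or the gripper's body presses on something with over 40 N, if the wrist force passes 120 N, or if a joint passes its speed limit or range.

## Working session

There is one attempt and no reset: what is moved stays moved. The work goes in short steps, Python scripts to look and compute and a tool call to move; the robot and the scene stay as the last step left them, time stands still between calls to the robot, and variables do not carry over. Pictures are saved under pics/ and viewed, about 8 in all and at most 12, crops included, and the job is handed in when it is done.

Besides the shell and the picture viewer there is one more tool, called after "Request:" as name(argument=value, ...), one argument or row to a line, values as JSON. jog_arm: Moves the arm, as the interface text tells. Its arguments: {"type":"object","properties":{"series":{"type":"array"},"force":{"type":"number"}},"required":["series"]}

```bash
mkdir -p pics
python3 - <<'E'
from plant import *
import cv2
for n in("top","side"):
    cv2.imwrite(f"pics/{n}0.png",capture(n)[:,:,::-1]); print(n,camera_params(n))
print(get_obs())
E
```

```text
top {'fx': 475.75205910080825, 'fy': 475.75205910080825, 'cx': 330.6918074313193, 'cy': 238.4515138861572, 'k1': -0.12893692656465924, 'origin': array([ 361.95815253,   -2.13305881, 1197.80884863]), 'attitude': array([-2.14985051,  2.10100189, -0.15340091])}
side {'fx': 580.1173972852009, 'fy': 580.1173972852009, 'cx': 320.11515128389647, 'cy': 251.42441646645761, 'k1': 0.04959825778922846, 'origin': array([  561.32824974, -1066.72752546,   728.07874152]), 'attitude': array([-2.10700111, -0.00652352,  0.03583172])}
{'clock': 0.1, 'joint_positions': array([-1.35199950e+00,  3.20240249e-01,  1.56555340e+00, -5.08089404e-06,
        1.25739376e+00, -2.00022922e-02]), 'qvel': array([-0.00178531, -0.00252198, -0.0043112 , -0.00124597, -0.00041952,
       -0.00029899]), 'effort': array([ 7.23930066e-05, -4.13334382e+01, -2.32510042e+01,  7.28816539e-02,
        4.21886018e-02, -6.08802429e-05]), 'eef_pos': array([ 135.90846519, -558.2445589 ,  213.19871107]), 'tcp_rot': array([-3.11765016e+00, -3.74027631e-01,  2.56006814e-04]), 'wrist_force': array([ 0.81708161, -0.04004895,  0.15354351]), 'ft_torque': array([-0.02024765,  0.01471295, -0.03563328]), 'grip_width': 0.9987101457525164}
```

View pics/top0.png

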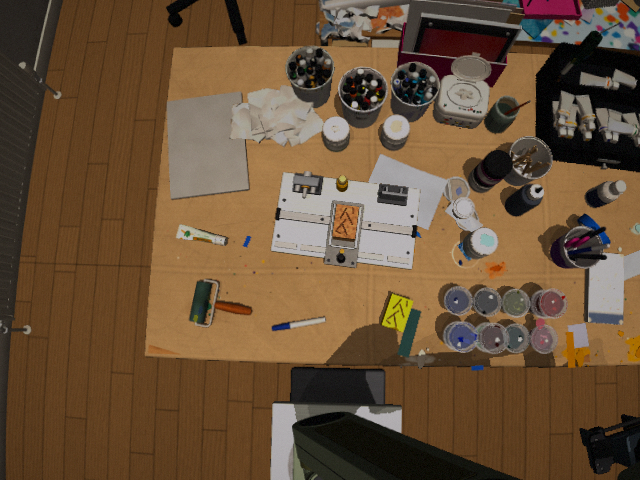

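View pics/side0.png

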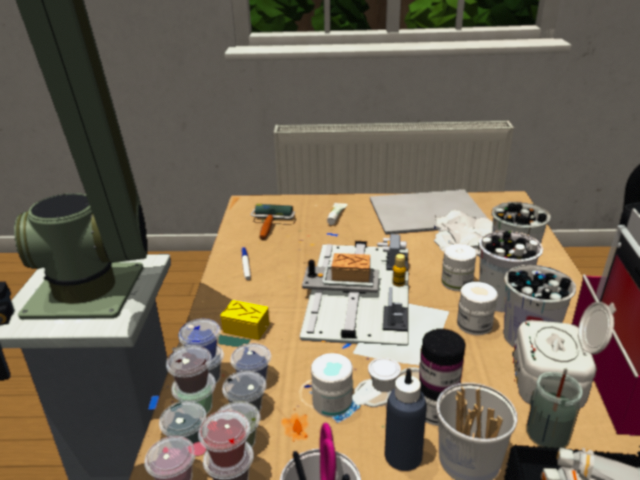

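Both views show the carriage in the middle, at top (343,225). The brown-topped block is at (346,224), and its yellow look-alike lies on the table at (397,312). The candidates for the head are the bracket at (307,185) with something protruding, and the dark one at (392,194). I'll check both in one close crop.

```bash
cat > h.py <<'E'
from plant import *
import numpy as np, cv2
from scipy.spatial.transform import Rotation as R
def ray(n,u,v):
    c=camera_params(n); d=np.array([(u-c["cx"])/c["fx"],(v-c["cy"])/c["fy"]]); s=d.copy()
    for _ in range(20): s=d/(1+c["k1"]*(s@s))
    return c["origin"],R.from_rotvec(c["attitude"]).apply([s[0],s[1],1])
def onz(n,u,v,z):
    o,d=ray(n,u,v); return o+d*(z-o[2])/d[2]
def px(n,p):
    c=camera_params(n); q=R.from_rotvec(c["attitude"]).inv().apply(np.array(p,float)-c["origin"]); s=q[:2]/q[2]
    return s*(1+c["k1"]*(s@s))*[c["fx"],c["fy"]]+[c["cx"],c["cy"]]
E
python3 - <<'E'
import cv2
a=cv2.imread("pics/top0.png")[165:275,265:425]; cv2.imwrite("pics/c1.png",cv2.resize(a,None,fx=5,fy=5,interpolation=cv2.INTER_CUBIC))
E
```

```text
(no output)
```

View pics/c1.png

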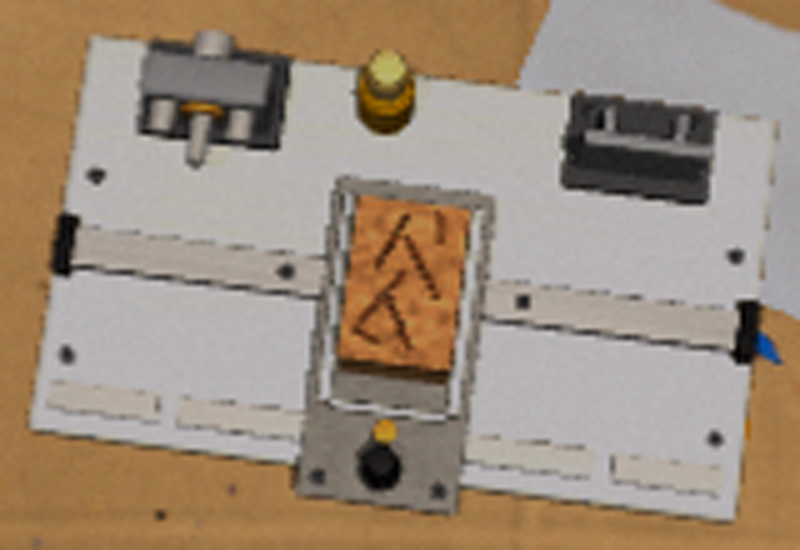

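The crop confirms the choice. The head is on the left (+y): two bosses at crop (160,115) and (240,125), with the plunger between them at (200,140). The right one is a plain plate fence. The brown block is on the deck, the knob is at (380,465), and the bottle at (387,90) stands between the stations.

Run:
```python
from h import *
f=lambda u,v,z: onz("top",265+(u+.5)/5-.5,165+(v+.5)/5-.5,z)
C=np.array([f(92,37,12),f(778,117,12),f(735,520,12),f(30,430,12)])[:,:2]
M=np.array([[105,180],[105,-180],[-105,-180],[-105,180]],float)
print(C.round(1)); print("edges",[round(np.linalg.norm(C[i]-C[i-3]),1) for i in range(4)])
# rigid fit (corner offset of plate vs rail origin unknown -> checked by knob/rail)
a=C-C.mean(0); b=M-M.mean(0); H=b.T@a; yaw=np.arctan2(H[0,1]-H[1,0],H[0,0]+H[1,1])
Rz=lambda y:np.array([[np.cos(y),-np.sin(y)],[np.sin(y),np.cos(y)]])
o=C.mean(0); print("yaw",yaw,"centre",o,"res",(C-o-M@Rz(yaw).T).round(1).tolist())
B=lambda p:((p[:2]-o)@Rz(yaw)).round(1)
for n,u,v,z in [("rail dot L",286,271,24),("rail dot R",523,301,24),("bossL",160,100,58),("bossR",238,110,58),("plunger tip",195,165,58),
  ("railend L",63,243,24),("railend R",747,330,24)]: print(n,B(f(u,v,z)))
im=cv2.imread("pics/top0.png"); hsv=cv2.cvtColor(im,cv2.COLOR_BGR2HSV)
roi=np.zeros(im.shape[:2],np.uint8); roi[200:245,325:365]=1
m=((hsv[...,1]>130)&(hsv[...,2]>150)&(hsv[...,0]<20)&(roi>0)).astype(np.uint8)
r=cv2.minAreaRect(max(cv2.findContours(m,0,1)[0],key=cv2.contourArea)); bx=cv2.boxPoints(r)
P=np.array([onz("top",*q,81)[:2] for q in bx]); print("block",r,P.mean(0),"bed:",B(P.mean(0)),[round(np.linalg.norm(P[i]-P[i-1]),1) for i in range(4)])
roi[:]=0; roi[248:268,330:352]=1
m=((hsv[...,2]<50)&(roi>0)).astype(np.uint8); c=max(cv2.findContours(m,0,1)[0],key=cv2.contourArea); (u,v),rr=cv2.minEnclosingCircle(c)
K=onz("top",u,v,74); print("knob",u,v,rr,K,"bed",B(K),"expected world",o+Rz(yaw)@[-95,0], "px of that",px("side",[*K[:2],74]))
```

```text
[[ 732.   153.9]
 [ 696.2 -202.2]
 [ 487.2 -179. ]
 [ 524.9  176.6]]
edges [np.float64(357.9), np.float64(210.3), np.float64(357.6), np.float64(208.3)]
yaw -0.1048310540880728 centre [610.0627574  -12.66028752] res [[-1.3, -1.5], [0.5, 0.5], [0.4, 1.7], [0.5, -0.7]]
rail dot L [-9.4 60.8]
rail dot R [ -9.7 -59.4]
bossL [ 62.  132.3]
bossR [61.6 93.1]
plunger tip [ 31.1 110.4]
railend L [ -9.1 175. ]
railend R [ -10.3 -172.8]
block ((345.2461853027344, 221.03079223632812), (22.326250076293945, 32.24903106689453), 7.125016689300537) [591.10190945  -9.97555313] bed: [-19.1   0.7] [np.float64(53.1), np.float64(78.9), np.float64(53.8), np.float64(78.7)]
knob 340.5 258.0 4.272101879119873 [ 5.02373623e+02 -4.82918698e-01  7.40000000e+01] bed [-108.4    0.8] expected world [515.58428315  -2.71956809] px of that [309.32051336 259.64359463]
```

Request:
jog_arm(
  series=[
    [0, 0, 0.086, 0, 0, 0, 9],
    [0, 0, 0.086, 0, 0, 0, 9],
    [0, 0, 0.086, 1.55, -2.96, 0, 9],
    [0, 0, 0.086, 1.55, -2.96, 0, 9],
    [0, 0, 0, 1.55, -2.96, 0, 9],
    [0, 0, 0, 1.55, -2.96, 0, 9],
    [0, 0, 0, 1.55, -2.96, 0, 9],
    [0, 0, 0, 1.55, -2.96, 0, 9],
    [0, 0, 0, 1.55, -2.96, 0, 9],
    [0, 0, 0, 1.55, -2.96, 0, 9],
    [0, 0, 0, 1.55, -2.96, 0, 9],
    [0, 0, 0, 1.55, -2.96, 0, 9],
    [0, 0, 0, 1.55, -2.96, 0, 9],
    [0, 0, 0, 1.55, -2.96, 0, 9],
    [0, 0, 0, 1.55, -2.96, 0, 9],
    [0, 0, 0, 1.55, -2.96, 0, 9],
    [0, 0, 0, 1.55, -2.96, 0, 9],
    [0, 0, 0, 1.55, -2.96, 0, 9],
    [0, 0, 0, 1.55, -2.96, 0, 9],
    [0, 0, 0, 1.55, -2.96, 0, 9],
  ],
)

```text
clock: 1.77
eef_pos: [462.3, -52.3, 213.7]
tcp_rot: [3.137, -0.165, -0.001]
wrist_force: [1.0, 0.1, 0.1]
grip_width: 0.988
```

```bash
cat >> h.py <<'E'
YAW=-0.1048; O=np.array([600.5,-11.2])  # bed origin (rail middle) in the world
bx=np.array([np.cos(YAW),np.sin(YAW)]); by=np.array([-bx[1],bx[0]])
def bedp(p): d=np.array(p[:2])-O; return np.array([d@bx,d@by])
def rep(target=None):
    s=get_obs(); r=R.from_rotvec(s["tcp_rot"]); p=s["eef_pos"]; X=r.as_matrix()
    print("t",round(s["clock"],2),"tcp",p.round(1),"bed",bedp(p).round(1),"yaw",np.arctan2(X[1,0],X[0,0]).round(4),"z",X[:,2].round(3),
      "Fbed",bedp(s["wrist_force"][:2]+O).round(1),"Fz",s["wrist_force"][2].round(1),"grip",(s["grip_width"]*91.2).round(1),"q",s["joint_positions"].round(2))
    if target is not None:  # target: bed x, bed y, world z
        w=np.r_[O+target[0]*bx+target[1]*by,target[2]]; print("tool shift",r.inv().apply(w-p).round(1))
E
python3 -c "
from h import *
rep([-95,0,130])"
```

```text
Traceback (most recent call last):
  File "h.py", line 19, in rep
    "Fbed",bedp(s["wrist_force"][:2]+O).round(1),"Fz",s["wrist_force"][2].round(1),"grip",(s["grip_width"]*91.2).round(1),"q",s["joint_positions"].round(2))
                                                                                          ^^^^^^^^^^^^^^^^^^^^^^^^^^^^
AttributeError: 'float' object has no attribute 'round'
```

```bash
sed -i 's/(s\["grip_width"\]\*91.2).round(1)/round(s["grip_width"]*91.2,1)/' h.py
python3 - <<'E'
from h import *
rep([-95,0,130])
im=cv2.imread("pics/side0.png"); m=(im.max(2)<55).astype(np.uint8); r=np.zeros_like(m); r[250:282,300:322]=1
c=max(cv2.findContours(m*r,0,1)[0],key=cv2.contourArea); print("side knob bbox",cv2.boundingRect(c))
k=[*(O-95*bx),74]; print("expect top centre",px("side",k),"bottom",px("side",[*k[:2],36]),"topview",px("top",k))
im=cv2.imread("pics/top0.png"); m=(im.max(2)<50).astype(np.uint8); r[:]=0; r[248:268,330:352]=1
c=max(cv2.findContours(m*r,0,1)[0],key=cv2.contourArea); print("top knob bbox",cv2.boundingRect(c), "expect bottom",px("top",[*k[:2],36]))
E
```

```text
t 1.77 tcp [462.3 -52.3 213.7] bed [-133.2  -55.3] yaw -0.1049 z [-0.001 -0.    -1.   ] Fbed [1.  0.2] Fz 0.1 grip 90.1 q [-0.14  0.15  1.8  -0.    1.2   1.54]
tool shift [ 38.2 -55.3  83.7]
side knob bbox (309, 261, 7, 16)
expect top centre [310.99746429 259.81652317] bottom [311.53574227 274.60177633] topview [340.86019271 256.48597133]
top knob bbox (337, 254, 8, 9) expect bottom [340.83002584 258.4515508 ]
```

Request:
jog_arm(
  series=[
    [0, 0, 0, 1.3, -1.85, 0, 9],
    [0, 0, 0, 1.3, -1.85, 0, 9],
    [0, 0, 0, 1.2, -1.8, 1.5, 6],
    [0, 0, 0, 0, 0, 3, 6],
    [0, 0, 0, 0, 0, 3, 6],
    [0, 0, 0, 0, 0, 3, 6],
    [0, 0, 0, 0, 0, 2.5, 6],
    [0, 0, 0, 0, 0, 2, 6],
    [0, 0, 0, 0, 0, 1, 6],
    [0, 0, 0, 0, 0, 0.5, 6],
    [0, 0, 0, 0, 0, 0, 6],
    [0, 0, 0, 0, 0, 0, 6],
  ],
  force=10,
)

```text
clock: 2.77
eef_pos: [506.3, -3.3, 49.7]
tcp_rot: [3.137, -0.165, 0.002]
wrist_force: [-0.0, 0.0, 0.3]
grip_width: 0.658
```

Run:
```python
from h import *
rep([-95,0,47])
cv2.imwrite("pics/s1.png",cv2.resize(capture("side")[190:350,230:450,::-1],None,fx=3.5,fy=3.5,interpolation=cv2.INTER_CUBIC))
```

```text
t 2.77 tcp [506.3  -3.3  49.7] bed [-94.5  -2. ] yaw -0.1053 z [ 0.002 -0.    -1.   ] Fbed [-0.  0.] Fz 0.3 grip 60.0 q [-0.03  0.38  1.95 -0.    0.81  1.65]
tool shift [-0.5 -2.   2.7]
```

View pics/s1.png

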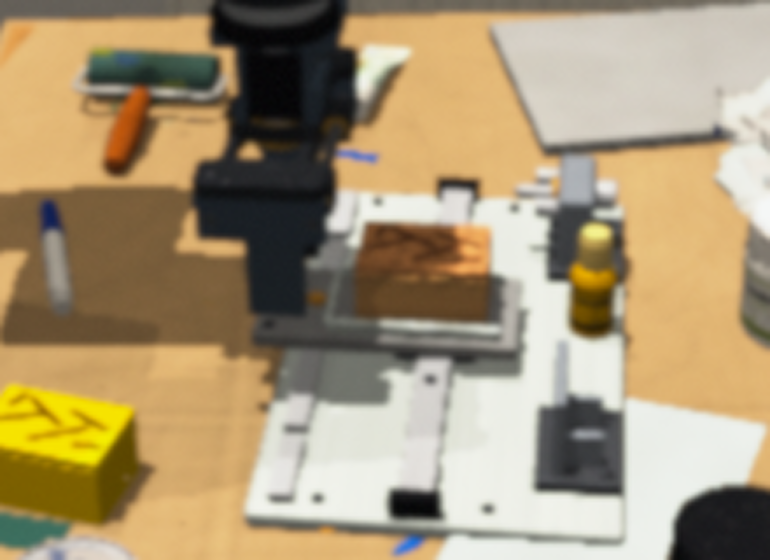

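The view shows the open fingers straddling the knob at the deck's rear end (crop 275,290), clear of the block (425,270). I'll centre in y and close.

Request:
jog_arm(
  series=[
    [0, 0, 0, 0, -0.2, 0.2, 4],
    [0, 0, 0, 0, 0, 0, 3],
    [0, 0, 0, 0, 0, 0, 2.2],
    [0, 0, 0, 0, 0, 0, 1.2],
    [0, 0, 0, 0, 0, 0, 1.2],
    [0, 0, 0, 0, 0, 0, 1.2],
    [0, 0, 0, 0, 0, 0, 1.2],
    [0, 0, 0, 0, 0, 0, 1.2],
    [0, 0, 0, 0, 0, 0, 1.2],
    [0, 0, 0, 0, 0, 0, 1.2],
  ],
  force=12,
)

```text
clock: 3.65
eef_pos: [505.7, -1.2, 47.0]
tcp_rot: [3.137, -0.165, 0.0]
wrist_force: [-0.6, 0.6, 0.5]
grip_width: 0.169
```

```bash
python3 -c "
from h import *
rep([-95,110,47])"
```

```text
t 3.65 tcp [505.7  -1.2  47. ] bed [-95.3   0. ] yaw -0.1053 z [ 0. -0. -1.] Fbed [-0.6  0.6] Fz 0.5 grip 15.4 q [-0.03  0.38  1.95 -0.    0.81  1.65]
tool shift [   0.2 -110.    -0. ]
```

Request:
jog_arm(
  series=[
    [0, 0, 0, 0, -0.3, 0, 1.2],
    [0, 0, 0, 0, -0.5, 0, 1.2],
    [0, 0, 0, 0, -0.6, 0, 1.2],
    [0, 0, 0, 0, -0.7, 0, 1.2],
    [0, 0, 0, 0, -0.7, 0, 1.2],
    [0, 0, 0, 0, -0.7, 0, 1.2],
    [0, 0, 0, 0, -0.7, 0, 1.2],
    [0, 0, 0, 0, -0.7, 0, 1.2],
    [0, 0, 0, 0, -0.7, 0, 1.2],
    [0, 0, 0, 0, -0.7, 0, 1.2],
    [0, 0, 0, 0, -0.7, 0, 1.2],
    [0, 0, 0, 0, -0.7, 0, 1.2],
    [0, 0, 0, 0, -0.7, 0, 1.2],
    [0, 0, 0, 0, -0.7, 0, 1.2],
    [0, 0, 0, 0, -0.6, 0, 1.2],
    [0, 0, 0, 0, -0.5, 0, 1.2],
    [0, 0, 0, 0, -0.4, 0, 1.2],
    [0, 0, 0, 0, -0.4, 0, 1.2],
    [0, 0, 0, 0, 0, 0, 1.2],
    [0, 0, 0, 0, 0, 0, 1.2],
  ],
)

```text
clock: 5.32
eef_pos: [517.7, 108.8, 47.0]
tcp_rot: [-3.136, 0.165, -0.001]
wrist_force: [1.7, 0.5, -0.4]
grip_width: 0.169
```

```bash
python3 -c "
from h import *
rep([-95,110,47])"
```

```text
t 5.32 tcp [517.7 108.8  47. ] bed [-94.9 110.7] yaw -0.1051 z [ 0.001  0.001 -1.   ] Fbed [1.6 0.7] Fz -0.4 grip 15.4 q [0.19 0.41 1.9  0.   0.83 1.86]
tool shift [-0.1  0.7 -0. ]
```

Request:
jog_arm(
  series=[
    [0, 0, 0, 0, 0.07, 0, 2],
    [0, 0, 0, 0, 0, 0, 3.2],
    [0, 0, 0, 0, 0, 0, 3.2],
    [0, 0, 0, 0, 0, 0, 3.2],
    [0, 0, 0, 0, 0, 0, 3.2],
  ],
)

```text
clock: 5.73
eef_pos: [517.0, 107.4, 46.8]
tcp_rot: [3.137, -0.165, -0.001]
wrist_force: [-0.2, 0.2, -0.7]
grip_width: 0.348
```

Run:
```python
from h import *
rep([-72,110,48])
im=capture("top")[:,:,::-1].copy(); cv2.imwrite("pics/top1.png",im)
cv2.imwrite("pics/c2.png",cv2.resize(im[165:275,265:385],None,fx=5,fy=5,interpolation=cv2.INTER_CUBIC))
hsv=cv2.cvtColor(im,cv2.COLOR_BGR2HSV); m=((hsv[...,1]>130)&(hsv[...,2]>90)&(hsv[...,0]<20)).astype(np.uint8); m[:190]=0;m[250:]=0;m[:,:285]=0;m[:,335:]=0
c=cv2.findContours(m,0,1)[0]
if c:
  r=cv2.minAreaRect(max(c,key=cv2.contourArea)); P=[onz("top",*q,81) for q in cv2.boxPoints(r)]; print(r,bedp(np.mean(P,0)).round(1),[bedp(q).round(1).tolist() for q in P])
```

```text
t 5.73 tcp [517.  107.4  46.8] bed [-95.5 109.2] yaw -0.1054 z [-0. -0. -1.] Fbed [-0.2  0.2] Fz -0.7 grip 31.7 q [ 0.18  0.41  1.9  -0.    0.83  1.86]
tool shift [23.5 -0.8 -1.2]
((311.6559753417969, 205.35324096679688), (10.440306663513184, 4.501783847808838), 73.3007583618164) [18.5 85.4] [[28.1, 95.6], [32.5, 85.7], [8.9, 75.1], [4.4, 85.0]]
```

View pics/c2.png

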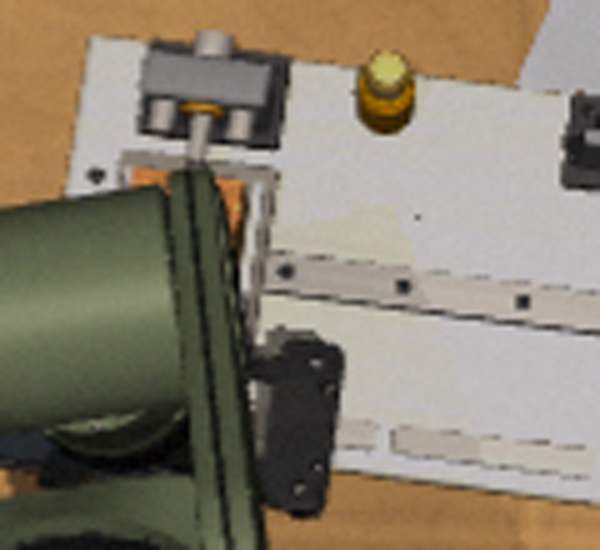

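The carriage is at the left station, its deck front edge centred near crop (198,162) in line with the plunger at (200,135). The bottle is untouched. I'll check its y by the deck corners while moving up behind the block.

Request:
jog_arm(
  series=[
    [0, 0, 0, 0.4, -0.08, -0.1, 3.2],
    [0, 0, 0, 0.6, 0, 0, 3.2],
    [0, 0, 0, 0.6, 0, 0, 3.2],
    [0, 0, 0, 0.6, 0, 0, 3.2],
    [0, 0, 0, 0.3, 0, 0, 3.2],
    [0, 0, 0, 0, 0, 0, 3.2],
    [0, 0, 0, 0, 0, 0, 3.2],
  ],
)

```text
clock: 6.37
eef_pos: [542.2, 105.6, 47.7]
tcp_rot: [3.137, -0.166, -0.001]
wrist_force: [-0.6, 0.3, 0.1]
grip_width: 0.354
```

Run:
```python
from h import *
rep([-65,110,48])
f=lambda u,v,z: bedp(onz("top",265+(u+.5)/5-.5,165+(v+.5)/5-.5,z)).round(1)
print("before",f(338,178,36),f(495,195,36),"after",f(121,155,36),f(275,170,36))
a=cv2.imread("pics/top0.png",0).astype(float);b=cv2.imread("pics/top1.png",0).astype(float)
```

```text
t 6.37 tcp [542.2 105.6  47.7] bed [-70.2 110. ] yaw -0.1055 z [-0.001 -0.    -1.   ] Fbed [-0.6  0.3] Fz 0.1 grip 32.3 q [ 0.17  0.44  1.84 -0.    0.86  1.85]
tool shift [ 5.2  0.  -0.3]
before [48.4 40. ] [ 49.5 -39.3] after [ 46.7 150.2] [48.6 72. ]
```

Request:
jog_arm(
  series=[
    [0, 0, 0, 0.15, 0, 0, 3.2],
    [0, 0, 0, 0.15, 0, 0, 3.2],
    [0, 0, 0, 0.15, 0, 0, 3.2],
    [0, 0, 0, 0.15, 0, 0, 3.2],
    [0, 0, 0, 0.15, 0, 0, 3.2],
    [0, 0, 0, 0.15, 0, 0, 3.2],
    [0, 0, 0, 0.15, 0, 0, 3.2],
    [0, 0, 0, 0.15, 0, 0, 3.2],
    [0, 0, 0, 0, 0, 0, 3.2],
    [0, 0, 0, 0, 0, 0, 3.2],
  ],
)

```text
clock: 7.2
eef_pos: [554.3, 104.4, 47.9]
tcp_rot: [3.137, -0.165, 0.001]
wrist_force: [-0.2, -0.7, -1.1]
grip_width: 0.348
```

Run:
```python
from h import *
rep([-43,110,48])
cv2.imwrite("pics/s2.png",cv2.resize(capture("side")[200:310,280:430,::-1],None,fx=5,fy=5,interpolation=cv2.INTER_CUBIC))
```

```text
t 7.2 tcp [554.3 104.4  47.9] bed [-58.  110.1] yaw -0.1052 z [ 0. -0. -1.] Fbed [-0.1 -0.7] Fz -1.1 grip 31.7 q [ 0.17  0.46  1.81 -0.    0.87  1.84]
tool shift [15.   0.1 -0.1]
```

View pics/s2.png

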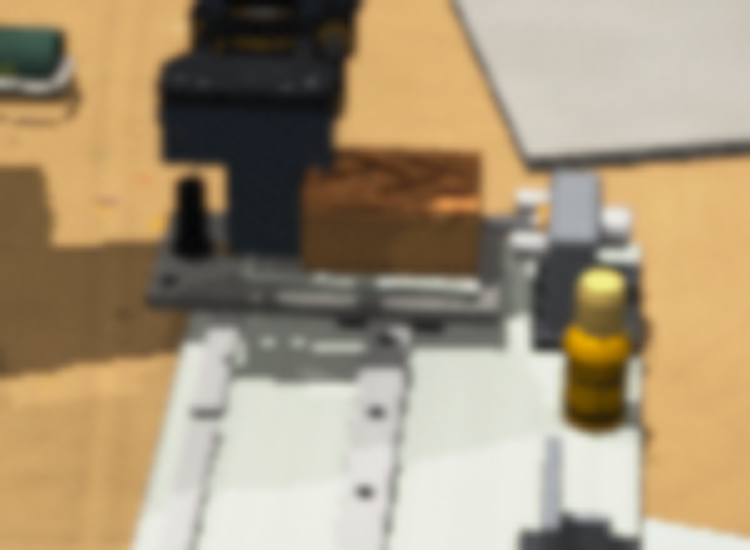

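The fingers (crop 265,200) are against the block's rear face, with the knob free behind them (190,215) and the block's front (480,240) not far from the plunger. I'll press on slowly.

Request:
jog_arm(
  series=[
    [0, 0, 0, 0.12, 0, 0, 3.2],
    [0, 0, 0, 0.12, 0, 0, 3.2],
    [0, 0, 0, 0.12, 0, 0, 3.2],
    [0, 0, 0, 0.12, 0, 0, 3.2],
    [0, 0, 0, 0.12, 0, 0, 3.2],
    [0, 0, 0, 0.12, 0, 0, 3.2],
    [0, 0, 0, 0.12, 0, 0, 3.2],
    [0, 0, 0, 0.12, 0, 0, 3.2],
    [0, 0, 0, 0, 0, 0, 3.2],
    [0, 0, 0, 0, 0, 0, 3.2],
  ],
)

```text
clock: 8.08
eef_pos: [562.5, 103.4, 47.9]
tcp_rot: [3.137, -0.165, -0.004]
wrist_force: [-4.9, 2.2, 3.0]
grip_width: 0.355
```

Run:
```python
from h import *
rep([-43,110,48])
for _ in range(4): capture("side"); s=get_obs(); print(bedp(s["wrist_force"][:2]+O).round(1))
```

```text
t 8.08 tcp [562.5 103.4  47.9] bed [-49.8 110. ] yaw -0.1052 z [-0.002 -0.    -1.   ] Fbed [-5.1  1.7] Fz 3.0 grip 32.3 q [0.16 0.47 1.79 0.   0.88 1.84]
tool shift [ 6.8  0.  -0.1]
[-5.   0.1]
[-4.9 -0.5]
[-4.6  0.5]
[-5.3 -0.1]
```

Request:
jog_arm(
  series=[
    [0, 0, 0, 0.1, 0, 0, 3.2],
    [0, 0, 0, 0.1, 0, 0, 3.2],
    [0, 0, 0, 0.1, 0, 0, 3.2],
    [0, 0, 0, 0.1, 0, 0, 3.2],
    [0, 0, 0, 0.1, 0, 0, 3.2],
    [0, 0, 0, 0, 0, 0, 3.2],
    [0, 0, 0, 0, 0, 0, 3.2],
  ],
)

```text
clock: 8.87
eef_pos: [566.8, 102.9, 47.9]
tcp_rot: [3.137, -0.165, -0.006]
wrist_force: [-6.1, 1.4, 5.2]
grip_width: 0.348
```

```bash
cat > f.py <<'E'
from h import *
rep([-43,110,48])
F=[]
for _ in range(4): capture("side"); F.append(bedp(get_obs()["wrist_force"][:2]+O))
print(np.mean(F,0).round(2), bedp(get_obs()["eef_pos"]).round(2), get_obs()["eef_pos"][2].round(1))
E
python3 f.py
```

```text
t 8.87 tcp [566.8 102.9  47.9] bed [-45.5 110. ] yaw -0.1053 z [-0.004 -0.    -1.   ] Fbed [-6.3  0.8] Fz 5.2 grip 31.7 q [0.16 0.47 1.78 0.   0.89 1.84]
tool shift [ 2.5 -0.  -0.1]
[-6.64  0.24] [-45.43 110.02] 47.9
```

Request:
jog_arm(
  series=[
    [0, 0, 0, 0.06, 0, 0, 3.2],
    [0, 0, 0, 0.06, 0, 0, 3.2],
    [0, 0, 0, 0.06, 0, 0, 3.2],
    [0, 0, 0, 0, 0, 0, 3.2],
    [0, 0, 0, 0, 0, 0, 3.2],
  ],
)

```text
clock: 9.48
eef_pos: [568.3, 102.8, 47.9]
tcp_rot: [3.137, -0.165, -0.007]
wrist_force: [-6.4, 1.1, 5.5]
grip_width: 0.35
```

```bash
python3 f.py
```

```text
t 9.48 tcp [568.3 102.8  47.9] bed [-44. 110.] yaw -0.1054 z [-0.004 -0.    -1.   ] Fbed [-6.5  0.4] Fz 5.5 grip 31.9 q [0.16 0.48 1.78 0.   0.89 1.83]
tool shift [ 1.  -0.  -0.1]
[-7.44  0.33] [-43.99 109.98] 47.9
```

Request:
jog_arm(
  series=[
    [0, 0, 0, 0.05, 0, 0, 3.2],
    [0, 0, 0, 0.05, 0, 0, 3.2],
    [0, 0, 0, 0, 0, 0, 3.2],
    [0, 0, 0, 0, 0, 0, 3.2],
  ],
)

```text
clock: 10.02
eef_pos: [569.1, 102.7, 47.9]
tcp_rot: [3.137, -0.165, -0.007]
wrist_force: [-8.1, 1.4, 6.1]
grip_width: 0.351
```

```bash
python3 f.py
```

```text
t 10.02 tcp [569.1 102.7  47.9] bed [-43.1 110. ] yaw -0.1053 z [-0.005 -0.    -1.   ] Fbed [-8.2  0.6] Fz 6.1 grip 32.0 q [0.16 0.48 1.78 0.   0.89 1.83]
tool shift [ 0.1 -0.  -0.1]
[-7.67  0.32] [-43.12 109.99] 47.9
```

Request:
jog_arm(
  series=[
    [0, 0, 0, 0.05, 0, 0, 3.2],
    [0, 0, 0, 0.05, 0, 0, 3.2],
    [0, 0, 0, 0, 0, 0, 3.2],
    [0, 0, 0, 0, 0, 0, 3.2],
  ],
)

```text
clock: 10.55
eef_pos: [570.0, 102.6, 47.9]
tcp_rot: [3.137, -0.165, -0.008]
wrist_force: [-7.4, 1.5, 5.8]
grip_width: 0.353
```

```bash
python3 f.py
```

```text
t 10.55 tcp [570.  102.6  47.9] bed [-42.3 110. ] yaw -0.1053 z [-0.005 -0.    -1.   ] Fbed [-7.5  0.7] Fz 5.8 grip 32.2 q [0.16 0.48 1.77 0.   0.89 1.83]
tool shift [-0.7 -0.  -0.1]
[-8.2  -0.05] [-42.26 109.98] 47.9
```

Request:
jog_arm(
  series=[
    [0, 0, 0, 0.05, 0, 0, 3.2],
    [0, 0, 0, 0.05, 0, 0, 3.2],
    [0, 0, 0, 0, 0, 0, 3.2],
    [0, 0, 0, 0, 0, 0, 3.2],
  ],
)

```text
clock: 11.08
eef_pos: [570.4, 102.5, 47.9]
tcp_rot: [3.137, -0.165, -0.01]
wrist_force: [-9.4, 2.4, 6.9]
grip_width: 0.351
```

```bash
python3 f.py
```

```text
t 11.08 tcp [570.4 102.5  47.9] bed [-41.8 110. ] yaw -0.1054 z [-0.006 -0.    -1.   ] Fbed [-9.6  1.4] Fz 6.9 grip 32.0 q [0.16 0.48 1.77 0.   0.9  1.83]
tool shift [-1.2 -0.  -0. ]
[-9.78  0.09] [-41.86 109.98] 47.9
```

Stop contact: travel dropped to 0.4 mm and the force jumped. I'll press slightly more to make sure both stops are met.

Request:
jog_arm(
  series=[
    [0, 0, 0, 0.04, 0, 0, 3.2],
    [0, 0, 0, 0.04, 0, 0, 3.2],
    [0, 0, 0, 0.04, 0, 0, 3.2],
    [0, 0, 0, 0, 0, 0, 3.2],
    [0, 0, 0, 0, 0, 0, 3.2],
  ],
)

```text
clock: 11.7
eef_pos: [570.3, 102.5, 48.0]
tcp_rot: [3.137, -0.166, -0.014]
wrist_force: [-12.2, 1.6, 9.8]
grip_width: 0.349
```

```bash
python3 f.py
python3 - <<'E'
from h import *
a=cv2.resize(capture("side")[200:290,290:420,::-1],None,fx=6,fy=6,interpolation=cv2.INTER_CUBIC)
cv2.imwrite("pics/s3.png",a)
b=cv2.resize(capture("top")[165:275,265:385,::-1],None,fx=5,fy=5,interpolation=cv2.INTER_CUBIC); cv2.imwrite("pics/t3.png",b)
E
```

```text
t 11.7 tcp [570.3 102.5  48. ] bed [-41.9 110. ] yaw -0.1055 z [-0.009  0.    -1.   ] Fbed [-12.3   0.3] Fz 9.8 grip 31.9 q [0.16 0.48 1.77 0.   0.9  1.83]
tool shift [-1.1 -0.  -0. ]
[-12.17   0.9 ] [-41.88 109.97] 48.0
```

View pics/s3.png

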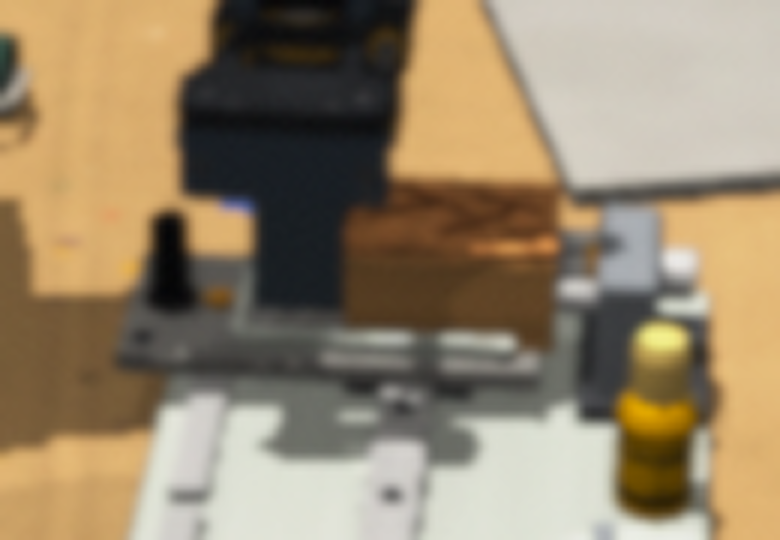

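View pics/t3.png

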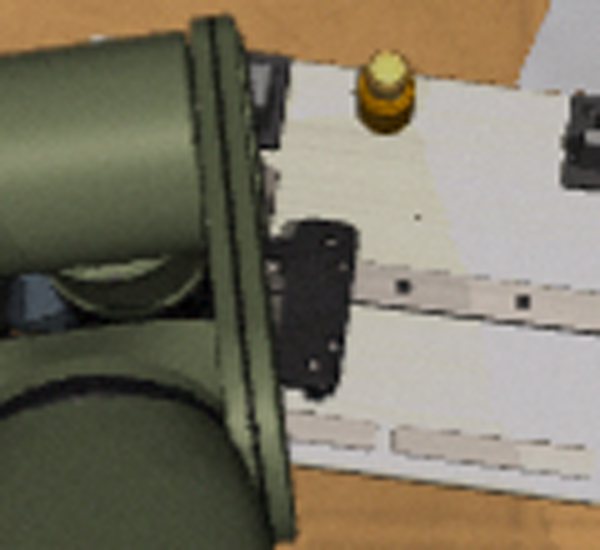

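The side view shows the block's front face (crop 557,260) at the bosses and the fingers flush behind its rear face (345,270). The knob is free and the bottle is unmoved. In the top view the arm hides the block. I'll compare the flat-block projection with the picture.

Run:
```python
from h import *
W=lambda x,y,z:[*(O+x*bx+y*by),z]
crop=lambda p:((px("side",p)-[290,200]+.5)*6-.5).round(0)
for s,yy in(("near",82.5),("far",137.5)):
  print(s,"top rear",crop(W(-25,yy,81)),"top front",crop(W(55,yy,81)),"bot rear",crop(W(-25,yy,36)),"bot front",crop(W(55,yy,36)))
print("lift of 2mm at rear shifts",crop(W(-25,82.5,83)), "deck front near",crop(W(50,70,36)),"deck rear near",crop(W(-112,70,36)),"knob",crop(W(-95,110,74)))
```

```text
near top rear [342. 240.] top front [556. 248.] bot rear [342. 342.] bot front [552. 351.]
far top rear [354. 170.] top front [561. 178.] bot rear [354. 270.] bot front [557. 279.]
lift of 2mm at rear shifts [342. 235.] deck front near [538. 368.] deck rear near [113. 349.] knob [168. 213.]
```

Run:
```python
from h import *
W=lambda x,y,z:[*(O+x*bx+y*by),z]
im=np.mean([capture("side").astype(float) for _ in range(3)],0); r=im[...,0]
P=lambda y,z:np.array([px("side",W(x,y,z)) for x in np.linspace(-25,55,30)])
cols=np.arange(350,382)
for n,y,z in(("near top",82.5,81),("far top",137.5,81),("deck near edge",70,36),("bottom near",82.5,36)):
  q=P(y,z); e=np.interp(cols,q[:,0],q[:,1]); d=[]
  for c,v in zip(cols,e):
    rows=np.arange(int(v)-4,int(v)+5); g=np.abs(np.diff(r[rows,c])); g=g*(g>g.max()*.4); d.append((g*(rows[:-1]+.5)).sum()/g.sum()-v)
  print(n,np.round(d,1))
```

```text
near top [-2.  -2.4 -2.7 -2.8 -2.3 -2.  -2.  -1.8 -1.7  0.5  0.1  0.4  0.7 -0.4
 -0.7 -0.5  0.2  0.   0.2  0.   0.7  0.6  0.6  0.4  0.3  0.2  0.1  0.1
  0.1 -0.3 -0.4 -0.4]
far top [-2.2 -0.2 -1.  -1.1 -1.  -0.5  0.4  1.2  1.2  1.2  1.5  1.5  1.4  1.3
  1.   0.9  0.9  1.   1.   1.   1.2  1.2  1.3  1.5  1.5  1.4  1.4  1.3
  1.3  1.3  1.3  0.4]
deck near edge [-0.5 -0.7 -1.2 -1.4 -1.5 -1.6 -1.7 -1.8 -1.9 -1.8  0.1 -0.4 -0.7 -0.6
 -0.7 -0.3 -0.7 -0.8 -0.8 -0.4 -0.4 -0.7 -0.9 -1.1 -1.1 -0.6  1.2 -0.4
 -0.6 -0.8 -1.8 -2.6]
bottom near [-0.6 -0.6 -1.  -1.  -1.1 -1.1 -1.1 -0.5 -0.5 -0.5 -0.5 -0.4 -0.7 -1.4
 -1.5 -1.  -1.  -1.  -1.1 -1.2 -1.3 -1.  -1.3 -1.3 -1.3 -1.1 -0.1  0.6
  0.4  1.5  0.6  0.3]
```

The far top edge of the block runs parallel to the flat prediction within about 0.3 px, so it is flat. The holding force is steady at about 12 N, so I'm handing in.

```bash
python3 f.py; python3 -c "
from plant import *
hand_in()"
```

```text
t 12.15 tcp [570.3 102.5  48. ] bed [-41.9 110. ] yaw -0.1055 z [-0.009  0.    -1.   ] Fbed [-12.8   0.6] Fz 9.3 grip 31.9 q [0.16 0.48 1.77 0.   0.9  1.83]
tool shift [-1.1 -0.  -0. ]
[-12.49   0.87] [-41.89 109.97] 48.0
the job is handed in; nothing more can be done
```

I moved the carriage by its knob to the register head's station (+y side) and released it so the detent could centre it. I then pushed the block forward slowly with the fingers on either side of the knob until it met the stops, and handed in at about 12.4 s still pressing.

**Last checks:**
- **Stops:** travel stopped at bed x = -41.9 mm, where about -41 was expected. A further 1.2 mm of command gave no motion and raised the force from about 9.8 N to 12.2 N. I estimate roughly 4 N of the final 12.5 N or so bears on the stops, after the plunger spring and friction. Whether both stops touch is inferred from the two-finger push and the alignment; the arm hid the block in the top view.
- **Block flat:** in the side view its far top edge is parallel to the flat-block prediction within about 0.3 px. The near-edge checks were noisier and did not settle it further.
- **Detent:** I had no direct reading of the click. Deck corners measured before pushing the block gave 110.75 mm of travel (accuracy about 0.7 mm), and the sideways force stayed below 1 N at the end.
- **Not fully explained:** an upward force of about 9 N on the tool at the end. I take it as friction at the block's rear face, which would press the block down.
- **Bystanders:** the yellow bottle looked unmoved in the last pictures. The brayer, tube, cup and jar were not re-measured, but the arm did not work near them.

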